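# Refill the paint palette by sliding the cakes into their wells

### The job

A red and a blue paint cake lie on the flat margins of the wooden palette. Slide them over the board, one after the other and without lifting them off it, so that each drops flat into the empty well with the dot of its own colour on the floor. Leave the other cakes in their wells and everything else on the table where it is.

Things in the scene. Friction and masses are not known exactly. Their poses are not given: they have to be found in the camera images.
- palette: Fixed wooden palette block, 166 (x) by 320 (y) by 26 mm high. Origin: centre of its underside; z up. Five round wells, 45 mm wide, 14 mm deep (floors 12 mm above the table), in a row along its y axis at y = -120, -60, 0, 60, 120 mm, x = 0; three filled, two empty with a coloured dot on the floor. Each side of the row (beyond x = -23 and x = 23 mm) is a flat margin 60 mm wide, without a lip.
- red_cake: Red round paint cake, 40 mm across, 13 mm thick, about 30 g, lying flat on one margin of the palette (either one). Origin: centre of its underside; z is its axis.
- blue_cake: Blue round paint cake, same size, lying flat on the other margin. Origin: centre of its underside; z is its axis.
- red_dot: Flat red dot, 24 mm across, on the floor in the middle of an empty well: the red cake's place. Origin: centre of the dot, on the well's floor.
- blue_dot: Flat blue dot, 24 mm across, on the floor in the middle of the other empty well: the blue cake's place. Origin: centre of the dot, on the well's floor.
- yellow_cake: Yellow cake, same size, already lying in a well of the palette, its top 1 mm below the board's face; origin: centre of its underside. Leave it there.
- green_cake: Green cake, same size, already lying in a well of the palette, its top 1 mm below the board's face; origin: centre of its underside. Leave it there.
- white_cake: White cake, same size, already lying in a well of the palette, its top 1 mm below the board's face; origin: centre of its underside. Leave it there.
- brush_pot: Bystander: white ceramic pot, 80 mm across, 85 mm high, with brushes up to 180 mm. Origin: centre of its underside.
- blue_bottle: Bystander: blue paint bottle, 60 mm across, 170 mm high. Origin: centre of its underside.
- white_bottle: Bystander: white paint bottle, 60 mm across, 170 mm high. Origin: centre of its underside.
- water_cup: Bystander: clear cup, 72 mm across, 75 mm high. Origin: centre of its underside.
- brush: Bystander: brush 200 mm long lying on the table. Origin: under its middle.
- spatula: Bystander: spatula 200 mm long lying on the table. Origin: under its middle.
There are look-alikes about, which are no part of the job. Several things have the shape of the red_cake; the one meant has the colours described above.

How it is judged:
On the way, in this order (a step that is already met when the one before it is completed fails the run):
1. one of the two cakes, either one, lies in the well with the dot of its colour (((horizontal distance between red_cake and red_dot below 0.005 m and z of red_cake in the frame of palette below 0.0145 m and angle between red_cake's own z axis and vertical below 0.08 rad) or (horizontal distance between blue_cake and blue_dot below 0.005 m and z of blue_cake in the frame of palette below 0.0145 m and angle between blue_cake's own z axis and vertical below 0.08 rad))), for 0.2 s.
2. both cakes lie in the wells with the dots of their colours (horizontal distance between red_cake and red_dot below 0.005 m and z of each of red_cake, blue_cake in the frame of palette below 0.0145 m and angle between each of red_cake, blue_cake's own z axis and vertical below 0.08 rad and horizontal distance between blue_cake and blue_dot below 0.005 m), for 0.2 s.
At the end, for the whole second after the job is handed in: The red cake lies in the well with the red dot and the blue cake in the well with the blue dot: each centred within 5 mm, flat within 0.08 rad, its underside within 2.5 mm of the well's floor, at rest; the yellow, green and white cakes still lie in their wells, within 8 mm of where they were (all of step 2 and linear speed of each of red_cake, blue_cake below 0.02 m/s and distance of each of yellow_cake, green_cake, white_cake from where it was at the start of the episode below 0.008 m and z of each of yellow_cake, green_cake, white_cake in the frame of palette below 0.0145 m); the robot touches nothing.
It fails at once if the red cake is lifted more than 12 mm off the board's face (z of red_cake in the frame of palette above 0.038 m).
It fails at once if the blue cake is lifted more than 12 mm off the board's face (z of blue_cake in the frame of palette above 0.038 m).
It fails at once if the yellow, green or white cake is knocked out of its well (moved more than 14 mm) (distance of any of yellow_cake, green_cake, white_cake from where it was at the start of the episode above 0.014 m).
It fails at once if the brush pot, a bottle, the cup, the brush or the spatula is moved more than 30 mm (distance of any of brush_pot, blue_bottle, white_bottle, water_cup, brush, spatula from where it was at the start of the episode above 0.03 m).
It also fails if it takes over 69 s, if anything falls off the work surface, if the arm or the gripper's body presses on something with over 40 N, if the wrist force passes 120 N, or if a joint passes its speed limit or range.

### The arm

A 6-joint arm with a two-finger parallel gripper is mounted at the origin on the work surface. World frame = base frame: x ahead of the robot, y to its left, z up, the work surface at z = 0. Lengths are in m, angles in rad, forces in N, time in s.
With the tool pointing down it reaches from about 0.35 to 0.775 m from the base axis. Payload 5.5 kg.
Tool frame: the origin (TCP) lies midway between the tips of the shut fingers; the grasp point (between the pads) lies 19 mm behind it; z points along the fingers, y is the line along which they close (so a half turn about z gives the same grasp; the last joint's range is limited). The gripper opens to 85 mm and grips with 20 to 120 N. Pads are 22 mm wide; open, the fingers measure 114 mm over their backs; the gripper's body (76 mm by 85 mm) begins 54 mm behind the grasp point. The pads swing forward as they close: fully open they stand 13 mm farther back than shut.
Start: joints at [-1.46, 0.313, 0.046, 1.304, 0, 1.431], TCP at [0.143, -0.557, 0.231] pointing down, gripper open.
Joint ranges: [-2.76, 2.76], [-0.86, 1.69], [-1.03, 1.26], [-2.2, 2.34], [-1.47, 1.5], [-3.14, 3.14]. Speed limits (rad/s): [2.57, 2.57, 3.14, 3.14, 3.14, 3.14].

### API

Orientations are given as a unit quaternion [w, x, y, z].
In Python, from rig import r, viewer gives the robot as it stands. The module is installed in compiled form; this text tells all that it offers.
- The arm moves only by the tool arm_command, never from a script. Its argument "rows" is a list of rows, each an object with "travel": the shift along the tool's x, y, z in mm, a list of three; "rotation": the turn, a rotation vector about the tool's x, y, z in degrees, a list of three. A call has 1 to 20 rows; each row shifts and turns the commanded pose from where the row before left it, along the tool's axes as they then stand; what a row does not reach is not made up. A row lasts 1/10 s, in which the tool goes at most 50 mm and 8.59 degrees, less where a joint would pass 70% of its speed; a pose out of reach is approached as far as the arm can. A call is refused whole if a number of a shift passes 50 or a number of a turn 8.59, either way. A call with a gripper value outside its range is refused whole. "fingers" is the opening, from -1 (shut) to 1 (fully open), set as the call begins (left out, the last holds). The fingers move at their own pace and stop on an object; "newtons" is the grip in N (left out, the last holds). Time passes only in rows, so rows that do not move let the fingers close. It gives the time, the measured TCP pose, the force, the opening and the grip force at its end, in the units of the state.
- r.get_obs(): the state, without advancing time (a new reading comes with each control period).
- viewer.read_camera(name): name is "side" or "top" or "wrist"; returns a dict with "img" (400x640x3 uint8, red, green, blue), "z_map" (400x640 float32, m along the optical axis (not along the pixel's ray), 0 where there is no reading), "vertical_fov" (degrees; the focal length in pixels is half the picture's height over the tangent of half this angle, whatever the lens; pixels are square), "cx", "cy" (the principal point, pixels), "dist" ([k1, k2, p1, p2, k3] as OpenCV has them; the pictures are not rectified), "eye" and "orientation" of the camera in the world. Camera axes: x right, y down, z forward; pixel columns grow to the right and rows downward; lengths in m; the calibration is good to about 2 mm. A picture is of the moment at which its call begins.
- r.close_job(): hands the job in; it is judged then, once.
The state is a dict: "clock": time; "joint_pos": joint angles; "joint_vel": joint speeds; "joint_torque": joint torques, N m; "tool_pos": TCP position; "eef_rot": TCP orientation; "ft_force": force on the tool from outside, world axes, zero at the start; "moment": the same for the moment, N m; "opening": finger opening in m; "finger_force": force on a finger pad.
Only numpy, scipy, OpenCV 4.12 (cv2) and the standard library are available. Lean on these libraries where they do the work, as an engineer would, in place of code of your own. Each camera call takes 0.05 s, during which the arm holds its last target. There are 200 camera calls.

## Working session

There is one attempt and no reset: what is moved stays moved. The work goes in short steps, Python scripts to look and compute and a tool call to move; the robot and the scene stay as the last step left them, time stands still between calls to the robot, and variables do not carry over. Pictures are saved under pics/ and viewed, at most 12 in all, crops included, and the job is handed in when it is done.

Besides the shell and the picture viewer there is one more tool, called after "Request:" as name(argument=value, ...), one argument or row to a line, values as JSON. arm_command: Moves the arm, as the interface text tells. Its arguments: {"type":"object","properties":{"rows":{"type":"array","items":{"type":"object","properties":{"travel":{"type":"array","items":{"type":"number"}},"rotation":{"type":"array","items":{"type":"number"}}}}},"fingers":{"type":"number"},"newtons":{"type":"number"}},"required":["rows"]}

```bash
mkdir -p pics
cat > h.py <<'E'
import numpy as np, cv2
from scipy.spatial.transform import Rotation as R
from rig import r, viewer
def cam(n):
    c=viewer.read_camera(n); h=c['img'].shape[0]
    f=h/2/np.tan(np.radians(c['vertical_fov'])/2)
    c['K']=np.array([[f,0,c['cx']],[0,f,c['cy']],[0,0,1.]]); q=np.array(c['orientation'])
    c['R']=R.from_quat(q[[1,2,3,0]]).as_matrix() if q.size==4 else q.reshape(3,3)
    c['d']=np.array(c['dist'],float); c['eye']=np.array(c['eye']); return c
def ray(c,uv,z):
    p=cv2.undistortPoints(np.array(uv,float).reshape(-1,1,2),c['K'],c['d']).reshape(-1,2)
    d=np.c_[p,np.ones(len(p))]@c['R'].T
    return c['eye']+d*((z-c['eye'][2])/d[:,2])[:,None]
def save(c,n): cv2.imwrite('pics/'+n,c['img'][:,:,::-1])
E
python3 - <<'E'
from h import *
for n in ('top','side'):
    c=cam(n); save(c,n+'0.png'); print(n,c['eye'],c['R'].round(3).tolist(),c['vertical_fov'],c['d'])
o=r.get_obs(); print(o)
E
```

```text
top [0.54126872 0.01170497 1.23593953] [[-0.021, -0.998, 0.062], [-1.0, 0.022, 0.008], [-0.009, -0.061, -0.998]] 45.84839646743324 [-0.0823836  0.         0.         0.         0.       ]
side [0.32308288 0.88229067 0.90975628] [[-0.952, -0.203, 0.229], [-0.306, 0.652, -0.694], [-0.008, -0.731, -0.682]] 48.06540474720329 [0.03192546 0.         0.         0.         0.        ]
{'clock': 0.1, 'joint_pos': array([-1.45962214e+00,  3.13956101e-01,  4.50992513e-02,  1.30361777e+00,
       -1.36095689e-05,  1.43121349e+00]), 'joint_vel': array([-0.00087511, -0.00203196,  0.00275323, -0.00085537, -0.00144824,
       -0.00045475]), 'joint_torque': array([ 3.01974847e-03, -4.81721449e+01,  2.99246871e+01,  1.26876266e-02,
       -2.19594499e-04, -1.66683145e-05]), 'tool_pos': array([ 0.14262367, -0.55655592,  0.23048325]), 'eef_rot': array([-8.39156504e-04,  9.92150055e-01,  1.25050248e-01,  5.11498515e-06]), 'ft_force': array([-0.17451212, -0.82332174,  0.17352   ]), 'moment': array([-0.02090972,  0.0274247 ,  0.0137754 ]), 'finger_force': 0.0, 'opening': 0.08520859648897144}
```

View pics/top0.png

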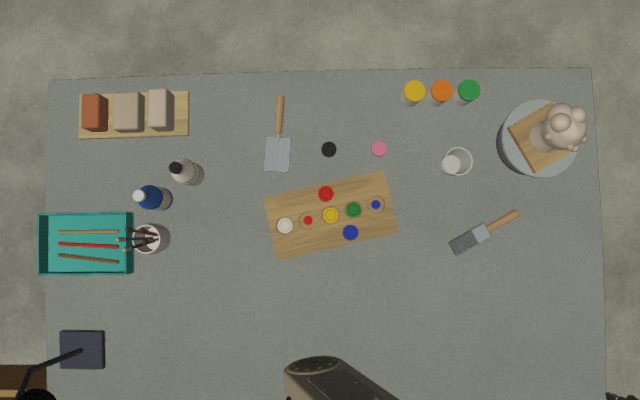

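View pics/side0.png

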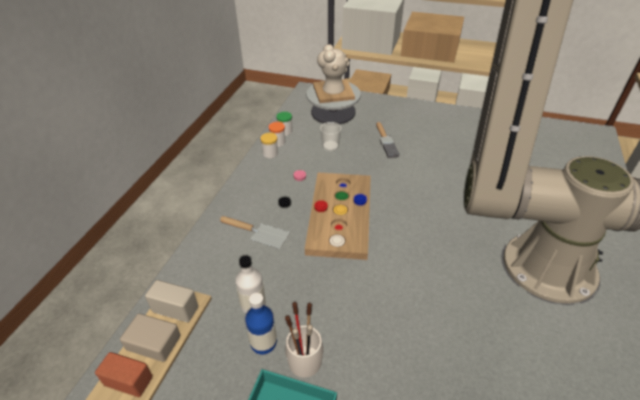

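Top view: palette centred near (331,215). Red-like: the red cake at (326,193) on the far margin, the red dot at (308,220) in an empty well, the pink disc at (379,148) off the palette. Blue-like: the blue cake at (350,232) on the near margin, the blue dot at (376,204), the blue bottle at (150,197). The orange, yellow and green jars at the top and the black disc at (329,149) are also look-alikes. I choose the two full discs on the palette margins.

```bash
cat >> h.py <<'E'
def blobs(c,box,names=None):
    hsv=cv2.cvtColor(c['img'],cv2.COLOR_RGB2HSV); u0,v0,u1,v1=box; out=[]
    rng=dict(red=[(0,150,70,5,255,255),(172,150,70,180,255,255)],blue=[(108,130,50,130,255,255)],
      yellow=[(20,190,120,32,255,255)],green=[(50,120,40,80,255,255)])
    for k,rs in rng.items():
        if names and k not in names: continue
        m=sum(cv2.inRange(hsv,np.array(a[:3]),np.array(a[3:])) for a in rs)
        w=np.zeros_like(m); w[v0:v1,u0:u1]=m[v0:v1,u0:u1]
        n,_,st,ce=cv2.connectedComponentsWithStats(w)
        out+=[(k,int(st[i,4]),ce[i],st[i,2:4]) for i in range(1,n) if st[i,4]>=15]
    return out
E
python3 - <<'E'
from h import *
c=cam('top')
for k,a,ce,wh in blobs(c,(255,165,405,265)):
    z=.012 if k in('red','blue') and a<110 else .039 if k in('red','blue') else .025
    u,v=ce.astype(int); zz=c['z_map'][v,u]; n=(c['eye']+ (np.r_[cv2.undistortPoints(ce.reshape(1,1,2),c['K'],c['d']).ravel(),1]*zz)@c['R'].T)
    print(k,a,ce.round(1),wh,'plane',z,ray(c,ce,z).round(4),'depth pt',n.round(4))
cv2.imwrite('pics/crop.png',cv2.resize(c['img'][160:270,255:410,::-1],None,fx=5,fy=5,interpolation=cv2.INTER_CUBIC))
E
```

```text
red 174 [325.4 193.2] [14 15] plane 0.039 [[ 0.6148 -0.0083  0.039 ]] depth pt [ 0.6147 -0.0083  0.0399]
red 59 [307.6 220. ] [8 9] plane 0.012 [[0.548  0.0388 0.012 ]] depth pt [0.548  0.0389 0.01  ]
blue 53 [375.4 204.1] [8 9] plane 0.012 [[ 0.5854 -0.1376  0.012 ]] depth pt [ 0.5856 -0.138   0.0089]
blue 172 [350.2 232.1] [15 15] plane 0.039 [[ 0.5152 -0.0687  0.039 ]] depth pt [ 0.5153 -0.0685  0.0421]
yellow 160 [330.3 214.4] [14 14] plane 0.025 [[ 0.561  -0.0199  0.025 ]] depth pt [ 0.5611 -0.02    0.0221]
green 166 [353.  209.3] [15 15] plane 0.025 [[ 0.5728 -0.0783  0.025 ]] depth pt [ 0.5729 -0.0784  0.0233]
```

View pics/crop.png

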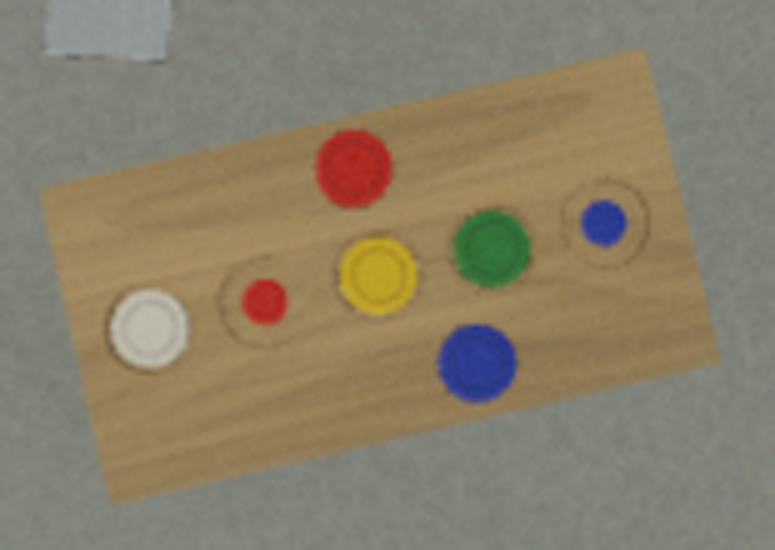

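The crop confirms the choice: full red disc at (353,168), full blue disc at (478,363), dots in the ringed empty wells at (265,302) and (603,222). The dots are 180 mm apart, as they should be, and the heights fit. The tool's y is already within 2.5° of the well row.

Request:
arm_command(
  rows=[
    {"rotation":[0,0,2.4],"travel":[0,0,0]},
    {"travel":[15,-11,0],"rotation":[0,0,0]},
    {"travel":[32,-24,0],"rotation":[0,0,0]},
    {"travel":[32,-24,0],"rotation":[0,0,0]},
    {"travel":[32,-24,0],"rotation":[0,0,0]},
    {"travel":[32,-24,0],"rotation":[0,0,0]},
    {"travel":[32,-24,0],"rotation":[0,0,0]},
    {"travel":[32,-24,0],"rotation":[0,0,0]},
    {"travel":[32,-24,0],"rotation":[0,0,0]},
    {"travel":[32,-24,0],"rotation":[0,0,0]},
    {"travel":[32,-24,0],"rotation":[0,0,0]},
    {"travel":[32,-24,0],"rotation":[0,0,0]},
    {"travel":[32,-24,0],"rotation":[0,0,0]},
    {"travel":[32,-24,0],"rotation":[0,0,0]},
    {"travel":[32,-24,0],"rotation":[0,0,0]},
    {"travel":[32,-24,0],"rotation":[0,0,0]},
    {"travel":[32,-24,0],"rotation":[0,0,0]},
    {"travel":[32,-24,0],"rotation":[0,0,0]},
    {"travel":[32,-24,0],"rotation":[0,0,0]},
    {"travel":[16,-12,0],"rotation":[0,0,0]},
  ],
  fingers=1,
  newtons=20,
)

```text
clock: 2.15
tool_pos: [0.6167, -0.0124, 0.2308]
eef_rot: [-0.0, 0.994, 0.106, -0.0]
ft_force: [0.1, 0.5, -1.5]
opening: 0.0853
finger_force: 0.0
```

```bash
cat >> h.py <<'E'
def tool(p,o=None):
    o=o or r.get_obs(); q=o['eef_rot']
    return R.from_quat(np.array(q)[[1,2,3,0]]).as_matrix().T@(np.array(p)-o['tool_pos'])*1000
E
python3 - <<'E'
from h import *
c=cam('wrist'); save(c,'w1.png'); print(c['eye'])
for k,a,ce,wh in blobs(c,(0,0,640,400)):
    if a<200: continue
    for z in (.039,.025,.012):
        p=ray(c,ce,z)[0]; print(k,a,ce.round(1),wh,z,p.round(4),tool(p).round(1))
E
```

```text
[0.69170643 0.0036281  0.37278822]
red 1164 [311.6 174.1] [38 39] 0.039 [ 0.6181 -0.008   0.039 ] [  0.9  -2.6 191.5]
red 1164 [311.6 174.1] [38 39] 0.025 [ 0.6151 -0.0085  0.025 ] [ -2.3  -2.8 205.5]
red 1164 [311.6 174.1] [38 39] 0.012 [ 0.6122 -0.009   0.012 ] [ -5.2  -2.9 218.5]
red 307 [258.5 218. ] [20 19] 0.039 [0.5611 0.0361 0.039 ] [-45.5 -57.8 191.5]
red 307 [258.5 218. ] [20 19] 0.025 [0.5556 0.0374 0.025 ] [-50.6 -60.3 205.5]
red 307 [258.5 218. ] [20 19] 0.012 [0.5505 0.0387 0.012 ] [-55.3 -62.6 218.5]
blue 295 [418.9 219. ] [21 19] 0.039 [ 0.5954 -0.1269  0.039 ] [-46.6 108.7 191.3]
blue 295 [418.9 219. ] [21 19] 0.025 [ 0.5914 -0.1324  0.025 ] [-51.7 113.2 205.2]
blue 295 [418.9 219. ] [21 19] 0.012 [ 0.5876 -0.1375  0.012 ] [-56.5 117.4 218.2]
blue 909 [346.  272.1] [35 34] 0.039 [ 0.5193 -0.0675  0.039 ] [-108.4   34.5  191.3]
blue 909 [346.  272.1] [35 34] 0.025 [ 0.5121 -0.0705  0.025 ] [-116.1   35.9  205.3]
blue 909 [346.  272.1] [35 34] 0.012 [ 0.5054 -0.0733  0.012 ] [-123.2   37.2  218.3]
green 966 [366.6 221.7] [36 35] 0.039 [ 0.581  -0.0745  0.039 ] [-49.6  54.4 191.3]
green 966 [366.6 221.7] [36 35] 0.025 [ 0.5763 -0.0778  0.025 ] [-54.8  56.7 205.3]
green 966 [366.6 221.7] [36 35] 0.012 [ 0.572  -0.0808  0.012 ] [-59.7  58.7 218.3]
```

View pics/w1.png

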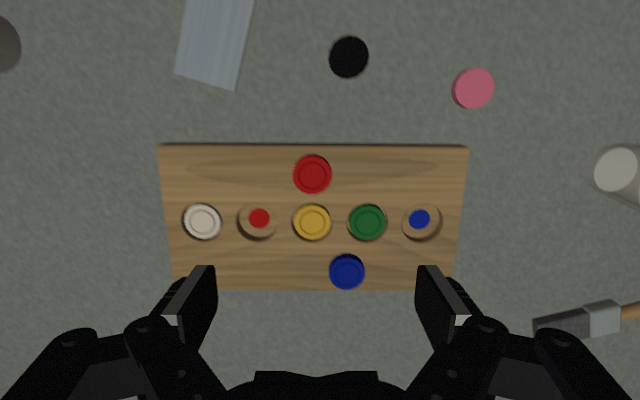

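The wrist view shows the red cake at (312,174), the red dot at (258,218), the blue cake at (346,272) and the blue dot at (419,219). The cake-to-dot offset agrees with the top view (−56, −60 mm). I'll descend around the red cake and grip it gently.

Request:
arm_command(
  rows=[
    {"travel":[-1,-3,20],"rotation":[0,0,0]},
    {"travel":[0,0,35],"rotation":[0,0,0]},
    {"travel":[0,0,35],"rotation":[0,0,0]},
    {"travel":[0,0,35],"rotation":[0,0,0]},
    {"travel":[0,0,35],"rotation":[0,0,0]},
    {"travel":[0,0,25],"rotation":[0,0,0]},
    {"travel":[0,0,12],"rotation":[0,0,0]},
    {"travel":[0,0,5],"rotation":[0,0,0]},
    {"travel":[0,0,0],"rotation":[0,0,0]},
    {"travel":[0,0,0],"rotation":[0,0,0]},
  ],
)

```text
clock: 3.2
tool_pos: [0.6153, -0.0135, 0.0308]
eef_rot: [0.0, 0.995, 0.104, 0.001]
ft_force: [-0.3, -0.1, 0.2]
opening: 0.0856
finger_force: 0.0
```

Request:
arm_command(
  rows=[
    {"travel":[0,0,0],"rotation":[0,0,0]},
    {"travel":[0,0,0],"rotation":[0,0,0]},
    {"travel":[0,0,0],"rotation":[0,0,0]},
    {"travel":[0,0,0],"rotation":[0,0,0]},
    {"travel":[0,0,0],"rotation":[0,0,0]},
    {"travel":[0,0,0],"rotation":[0,0,0]},
    {"travel":[0,0,0],"rotation":[0,0,0]},
    {"travel":[0,0,0],"rotation":[0,0,0]},
    {"travel":[0,0,0],"rotation":[0,0,0]},
    {"travel":[0,0,0],"rotation":[0,0,0]},
  ],
  fingers=-1,
  newtons=20,
)

```text
clock: 4.2
tool_pos: [0.6146, -0.0135, 0.0301]
eef_rot: [0.0, 0.995, 0.104, 0.001]
ft_force: [-1.5, 0.5, 5.2]
opening: 0.039
finger_force: 19.9
```

Run:
```python
from h import *
c=cam('wrist'); save(c,'w2.png')
for k,a,ce,wh in blobs(c,(0,0,640,400),['red']):
    if a<200: continue
    for z in (.039,.012):
        p=ray(c,ce,z)[0]; print(k,a,ce.round(1),wh,z,p.round(4),tool(p).round(1))
```

```text
red 5812 [314.7 270.7] [89 87] 0.039 [ 0.6187 -0.0123  0.039 ] [ 4.3 -0.3 -8.9]
red 5812 [314.7 270.7] [89 87] 0.012 [ 0.6044 -0.0153  0.012 ] [-10.4  -0.4  18.1]
```

View pics/w2.png

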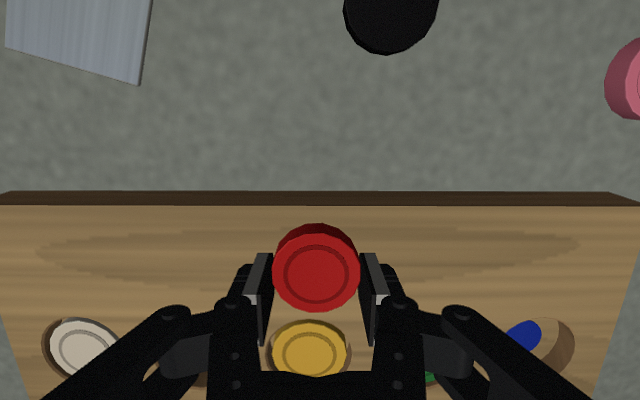

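The red cake is gripped (opening 39 mm) and centred between the pads at (315,271). Next I slide it along the margin to stand beside the red well.

Request:
arm_command(
  rows=[
    {"travel":[0,-3,-0.5],"rotation":[0,0,0]},
    {"travel":[0,-8,0],"rotation":[0,0,0]},
    {"travel":[0,-10,0],"rotation":[0,0,0]},
    {"travel":[0,-10,0],"rotation":[0,0,0]},
    {"travel":[0,-10,0],"rotation":[0,0,0]},
    {"travel":[0,-10,0],"rotation":[0,0,0]},
    {"travel":[0,-8,0],"rotation":[0,0,0]},
    {"travel":[-3,-3,0],"rotation":[0,0,0]},
    {"travel":[-4,0,0],"rotation":[0,0,0]},
    {"travel":[-4,0,0],"rotation":[0,0,0]},
    {"travel":[-4,0,0],"rotation":[0,0,0]},
    {"travel":[0,0,0],"rotation":[0,0,0]},
    {"travel":[0,0,0],"rotation":[0,0,0]},
    {"travel":[0,0,0],"rotation":[0,0,0]},
    {"travel":[0,0,0],"rotation":[0,0,0]},
  ],
)

```text
clock: 5.75
tool_pos: [0.5863, 0.0441, 0.0301]
eef_rot: [-0.0, 0.995, 0.104, -0.0]
ft_force: [0.9, 2.1, 5.9]
opening: 0.0381
finger_force: 20.4
```

Run:
```python
from h import *
c=cam('wrist'); save(c,'w3.png')
for k,a,ce,wh in blobs(c,(0,0,640,400),['red']):
    if a<150: continue
    for z in (.039,.012):
        p=ray(c,ce,z)[0]; print(k,a,ce.round(1),wh,z,p.round(4),tool(p).round(1))
```

```text
red 6585 [314.4 276.7] [ 88 109] 0.039 [0.5875 0.0447 0.039 ] [ 1.4 -0.4 -9. ]
red 6585 [314.4 276.7] [ 88 109] 0.012 [0.5725 0.0417 0.012 ] [-13.9  -0.5  18. ]
```

View pics/w3.png

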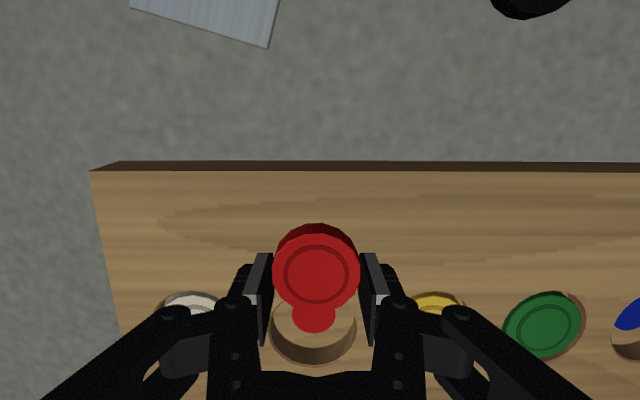

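Run:
```python
from h import *
im=cv2.imread('pics/w3.png')[:,:,::-1].copy(); c=cam('wrist')
hsv=cv2.cvtColor(im,cv2.COLOR_RGB2HSV); m=((hsv[...,0]<6)|(hsv[...,0]>172))&(hsv[...,1]>150)&(hsv[...,2]>70)
for v in list(range(255,290,8))+list(range(300,338,3)):
    u=np.where(m[v])[0]
    if len(u): 
        z=.039 if v<312 else .012
        print(v,u.min(),u.max(),tool(ray(c,[[u.min()-.5,v],[u.max()+.5,v]],z)[0]).round(1)[:2],tool(ray(c,[[u.max()+.5,v]],z)[0]).round(1)[:2])
```

```text
255 275 355 [ 11.7 -17.5] [11.8 17.1]
263 273 359 [  7.9 -18.5] [ 8. 19.]
271 272 359 [  4.1 -19.1] [ 4.1 19.2]
279 272 359 [  0.1 -19.3] [ 0.2 19.3]
287 275 356 [ -3.9 -18.1] [-3.8 18.2]
300 284 347 [-10.5 -14.3] [-10.4  14.4]
303 288 343 [-12.  -12.5] [-12.   12.6]
306 292 339 [-13.6 -10.8] [-13.6  10.9]
309 293 334 [-15.2 -10.4] [-15.2   8.7]
312 292 334 [-35.8 -13. ] [-35.7  10.5]
315 292 334 [-37.7 -13.1] [-37.6  10.5]
318 293 334 [-39.6 -12.6] [-39.6  10.5]
321 294 333 [-41.6 -12. ] [-41.5  10. ]
324 295 331 [-43.5 -11.5] [-43.5   8.9]
327 298 328 [-45.5  -9.9] [-45.5   7.3]
330 303 324 [-47.5  -7.1] [-47.5   5.1]
```

The cake's centre is at tool (2.9, 0) and the dot's at (−37.2, −1.2). So I slide −40, −1 and check before letting go.

Request:
arm_command(
  rows=[
    {"travel":[-3,-0.5,0],"rotation":[0,0,0]},
    {"travel":[-5,-0.5,0],"rotation":[0,0,0]},
    {"travel":[-5,0,0],"rotation":[0,0,0]},
    {"travel":[-5,0,0],"rotation":[0,0,0]},
    {"travel":[-5,0,0],"rotation":[0,0,0]},
    {"travel":[-5,0,0],"rotation":[0,0,0]},
    {"travel":[-5,0,0],"rotation":[0,0,0]},
    {"travel":[-4,0,0],"rotation":[0,0,0]},
    {"travel":[-3,0,0],"rotation":[0,0,0]},
    {"travel":[0,0,0],"rotation":[0,0,0]},
    {"travel":[0,0,0],"rotation":[0,0,0]},
    {"travel":[0,0,0],"rotation":[0,0,0]},
  ],
)

```text
clock: 7.05
tool_pos: [0.547, 0.0368, 0.0294]
eef_rot: [-0.0, 0.995, 0.104, -0.0]
ft_force: [-0.0, 0.1, -0.0]
opening: 0.0389
finger_force: 20.2
```

Run:
```python
from h import *
c=cam('wrist'); save(c,'w4.png')
for k,a,ce,wh in blobs(c,(0,0,640,400),['red']):
    if a<150: continue
    p=ray(c,ce,.039)[0]; print(k,a,ce.round(1),wh,p.round(4),tool(p).round(1))
t=cam('top')
cv2.imwrite('pics/c4.png',np.hstack([cv2.resize(c['img'][200:400,200:440,::-1],(480,400)),cv2.resize(t['img'][180:260,275:335,::-1],(300,400))]))
```

```text
red 5732 [314.8 271.1] [88 86] [0.5513 0.038  0.039 ] [ 4.3 -0.3 -9.5]
```

View pics/c4.png

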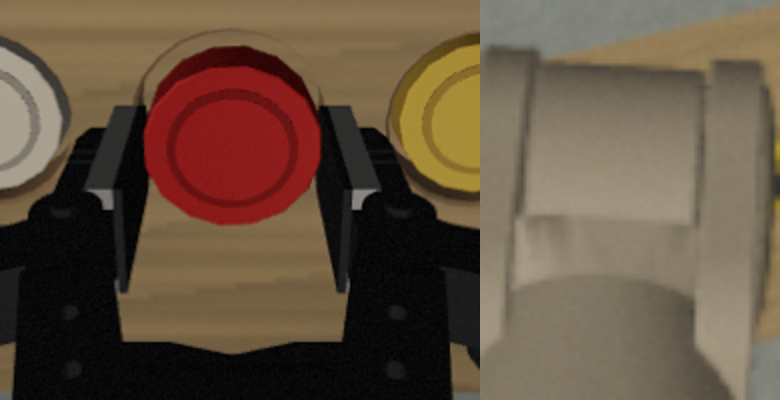

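Run:
```python
from h import *
c=cam('wrist')
for n,uv in dict(rim=(315,214.5),cakebot=(316,222.8),cakel=(276,240),rimL=(271,245),rimR=(361,250)).items(): print(n,tool(ray(c,[uv],.026)[0]).round(1))
g=c['img'][205:232,314:320].mean(1).round().astype(int); print([(205+i,*x) for i,x in enumerate(g.tolist())])
```

```text
rim [25.7 -0.2  3.6]
cakebot [21.7  0.3  3.6]
cakel [ 13.2 -18.2   3.6]
rimL [ 10.7 -20.6   3.6]
rimR [ 8.2 21.2  3.6]
[(205, 138, 116, 81), (206, 139, 117, 81), (207, 140, 119, 82), (208, 142, 119, 84), (209, 142, 119, 83), (210, 141, 118, 82), (211, 140, 117, 82), (212, 140, 116, 82), (213, 136, 114, 79), (214, 127, 104, 72), (215, 111, 86, 60), (216, 118, 98, 68), (217, 122, 101, 70), (218, 123, 103, 72), (219, 125, 104, 73), (220, 126, 106, 73), (221, 128, 108, 75), (222, 134, 114, 80), (223, 64, 31, 20), (224, 52, 3, 5), (225, 53, 6, 6), (226, 54, 7, 7), (227, 53, 7, 8), (228, 53, 6, 6), (229, 54, 8, 7), (230, 53, 5, 5), (231, 53, 7, 7)]
```

The rim (v=215) to cake-edge (v=223) gap puts the cake about 1 mm too far inward, and it is centred sideways. I shift +1 mm, then release.

Request:
arm_command(
  rows=[
    {"travel":[1.2,0,0],"rotation":[0,0,0]},
    {"travel":[0,0,0],"rotation":[0,0,0]},
    {"travel":[0,0,0],"rotation":[0,0,0]},
  ],
)

```text
clock: 7.5
tool_pos: [0.5486, 0.037, 0.0298]
eef_rot: [0.0, 0.995, 0.104, 0.0]
ft_force: [-0.6, 0.2, -1.1]
opening: 0.0384
finger_force: 20.2
```

Request:
arm_command(
  rows=[
    {"travel":[0,0,0],"rotation":[0,0,0]},
    {"travel":[0,0,0],"rotation":[0,0,0]},
    {"travel":[0,0,0],"rotation":[0,0,0]},
    {"travel":[0,0,0],"rotation":[0,0,0]},
    {"travel":[0,0,0],"rotation":[0,0,0]},
    {"travel":[0,0,0],"rotation":[0,0,0]},
  ],
  fingers=0.3,
)

```text
clock: 8.1
tool_pos: [0.5485, 0.037, 0.0298]
eef_rot: [0.0, 0.995, 0.104, 0.0]
ft_force: [-0.6, -0.2, -0.5]
opening: 0.0552
finger_force: 0.0
```

Run:
```python
from h import *
c=cam('wrist')
for k,a,ce,wh in blobs(c,(0,0,640,400),['red']):
    if a<150: continue
    for z in (.039,.025): print(k,a,ce.round(1),wh,z,tool(ray(c,ce,z)[0]).round(1),c['z_map'][int(ce[1]),int(ce[0])])
cv2.imwrite('pics/c5.png',cv2.resize(c['img'][200:400,200:440,::-1],(480,400)))
```

```text
red 4915 [315. 258.] [82 75] 0.039 [10.5 -0.1 -9.2] 0.16255133
red 4915 [315. 258.] [82 75] 0.025 [ 3.5 -0.2  4.8] 0.16255133
```

View pics/c5.png

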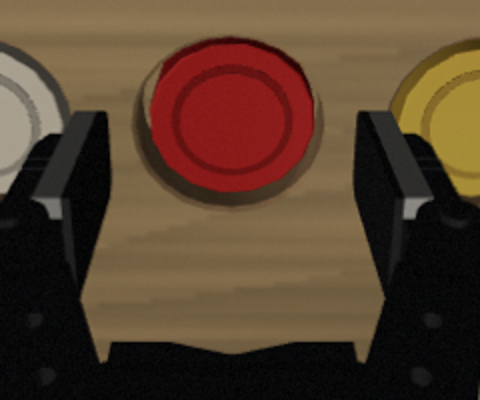

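The red cake lies flat in its well, at crop (231,120) with its top at board level. Next I rise, open, and move over the blue cake.

Request:
arm_command(
  rows=[
    {"travel":[0,0,-10],"rotation":[0,0,0]},
    {"travel":[0,0,-20],"rotation":[0,0,0]},
    {"travel":[0,0,-30],"rotation":[0,0,0]},
    {"travel":[-7,13,0],"rotation":[0,0,0]},
    {"travel":[-12,21,0],"rotation":[0,0,0]},
    {"travel":[-14,25,0],"rotation":[0,0,0]},
    {"travel":[-14,25,0],"rotation":[0,0,0]},
    {"travel":[-8,14,0],"rotation":[0,0,0]},
    {"travel":[0,0,0],"rotation":[0,0,0]},
    {"travel":[0,0,0],"rotation":[0,0,0]},
    {"travel":[0,0,0],"rotation":[0,0,0]},
  ],
  fingers=1,
)

```text
clock: 9.25
tool_pos: [0.5151, -0.0698, 0.0898]
eef_rot: [-0.0, 0.995, 0.105, 0.0]
ft_force: [-0.4, -0.1, -0.3]
opening: 0.0856
finger_force: 0.0
```

Run:
```python
from h import *
c=cam('wrist'); save(c,'w6.png')
for k,a,ce,wh in blobs(c,(0,0,640,400)):
    if a<150: continue
    for z in (.039,.025,.012): print(k,a,ce.round(1),wh,z,tool(ray(c,ce,z)[0]).round(1))
```

```text
red 3378 [153.5 130.5] [66 66] 0.039 [ 58.6 -90.2  50.8]
red 3378 [153.5 130.5] [66 66] 0.025 [ 57.3 -96.7  64.8]
red 3378 [153.5 130.5] [66 66] 0.012 [  56.1 -102.8   77.8]
blue 1088 [444.8 131.4] [37 38] 0.039 [58.1 72.2 50.8]
blue 1088 [444.8 131.4] [37 38] 0.025 [56.8 77.4 64.8]
blue 1088 [444.8 131.4] [37 38] 0.012 [55.6 82.2 77.8]
blue 3125 [315.5 225.1] [64 65] 0.039 [ 2.4  0.2 50.8]
blue 3125 [315.5 225.1] [64 65] 0.025 [-3.   0.2 64.8]
blue 3125 [315.5 225.1] [64 65] 0.012 [-8.   0.2 77.8]
green 3403 [352.4 132.1] [66 67] 0.039 [57.6 20.6 50.8]
green 3403 [352.4 132.1] [66 67] 0.025 [56.2 22.1 64.8]
green 3403 [352.4 132.1] [66 67] 0.012 [54.9 23.5 77.8]
```

Everything agrees: the cake is at tool (2.4, 0.2), the dot at (55.6, 82.2), and the row spacings are right. I descend and grip.

Request:
arm_command(
  rows=[
    {"travel":[0,0,15],"rotation":[0,0,0]},
    {"travel":[0,0,20],"rotation":[0,0,0]},
    {"travel":[0,0,15],"rotation":[0,0,0]},
    {"travel":[0,0,7],"rotation":[0,0,0]},
    {"travel":[0,0,3],"rotation":[0,0,0]},
    {"travel":[0,0,0],"rotation":[0,0,0]},
    {"travel":[0,0,0],"rotation":[0,0,0]},
  ],
)

```text
clock: 10.0
tool_pos: [0.5157, -0.0703, 0.0304]
eef_rot: [0.0, 0.995, 0.104, 0.001]
ft_force: [0.2, 0.1, -0.2]
opening: 0.0855
finger_force: 0.0
```

Request:
arm_command(
  rows=[
    {"travel":[0,0,0],"rotation":[0,0,0]},
    {"travel":[0,0,0],"rotation":[0,0,0]},
    {"travel":[0,0,0],"rotation":[0,0,0]},
    {"travel":[0,0,0],"rotation":[0,0,0]},
    {"travel":[0,0,0],"rotation":[0,0,0]},
    {"travel":[0,0,0],"rotation":[0,0,0]},
    {"travel":[0,0,0],"rotation":[0,0,0]},
    {"travel":[0,0,0],"rotation":[0,0,0]},
    {"travel":[0,0,0],"rotation":[0,0,0]},
    {"travel":[0,0,0],"rotation":[0,0,0]},
  ],
  fingers=-1,
  newtons=20,
)

```text
clock: 11.0
tool_pos: [0.5153, -0.0704, 0.0303]
eef_rot: [0.0, 0.995, 0.104, 0.0]
ft_force: [-0.6, 0.6, 5.3]
opening: 0.0387
finger_force: 19.9
```

Gripped. I slide it along the margin by 82, then partway inward, and measure.

Request:
arm_command(
  rows=[
    {"travel":[0,3,-0.5],"rotation":[0,0,0]},
    {"travel":[0,8,0],"rotation":[0,0,0]},
    {"travel":[0,10,0],"rotation":[0,0,0]},
    {"travel":[0,10,0],"rotation":[0,0,0]},
    {"travel":[0,10,0],"rotation":[0,0,0]},
    {"travel":[0,10,0],"rotation":[0,0,0]},
    {"travel":[0,10,0],"rotation":[0,0,0]},
    {"travel":[0,10,0],"rotation":[0,0,0]},
    {"travel":[0,8,0],"rotation":[0,0,0]},
    {"travel":[3,3,0],"rotation":[0,0,0]},
    {"travel":[4,0,0],"rotation":[0,0,0]},
    {"travel":[3,0,0],"rotation":[0,0,0]},
    {"travel":[0,0,0],"rotation":[0,0,0]},
    {"travel":[0,0,0],"rotation":[0,0,0]},
    {"travel":[0,0,0],"rotation":[0,0,0]},
  ],
)

```text
clock: 12.5
tool_pos: [0.5422, -0.1488, 0.0303]
eef_rot: [0.0, 0.995, 0.104, 0.0]
ft_force: [0.6, -1.8, 2.5]
opening: 0.0389
finger_force: 20.3
```

Run:
```python
from h import *
c=cam('wrist'); save(c,'w7.png')
for k,a,ce,wh in blobs(c,(0,0,640,400),['blue']):
    if a<150: continue
    for z in (.039,.012): print(k,a,ce.round(1),wh,z,tool(ray(c,ce,z)[0]).round(1))
```

```text
blue 1922 [313.9 164.8] [50 49] 0.039 [50.8 -0.6 -8.6]
blue 1922 [313.9 164.8] [50 49] 0.012 [45.5 -0.7 18.4]
blue 5824 [314.6 272.1] [89 88] 0.039 [ 3.4 -0.2 -8.7]
blue 5824 [314.6 272.1] [89 88] 0.012 [-11.4  -0.3  18.3]
```

View pics/w7.png

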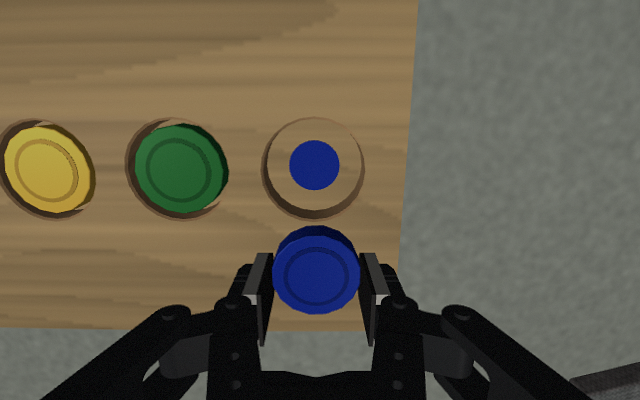

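The wrist view shows the dot at (314,165), straight ahead of the cake at (315,272). The remaining slide is about +43 mm in tool x. I go there and check against the rim.

Request:
arm_command(
  rows=[
    {"travel":[3,0,0],"rotation":[0,0,0]},
    {"travel":[5,-0.4,0],"rotation":[0,0,0]},
    {"travel":[6,0,0],"rotation":[0,0,0]},
    {"travel":[6,0,0],"rotation":[0,0,0]},
    {"travel":[6,0,0],"rotation":[0,0,0]},
    {"travel":[6,0,0],"rotation":[0,0,0]},
    {"travel":[5,0,0],"rotation":[0,0,0]},
    {"travel":[4,0,0],"rotation":[0,0,0]},
    {"travel":[2,0,0],"rotation":[0,0,0]},
    {"travel":[0,0,0],"rotation":[0,0,0]},
    {"travel":[0,0,0],"rotation":[0,0,0]},
    {"travel":[0,0,0],"rotation":[0,0,0]},
  ],
)

```text
clock: 13.75
tool_pos: [0.5835, -0.139, 0.0301]
eef_rot: [-0.0, 0.995, 0.104, -0.0]
ft_force: [-1.0, 0.6, 0.5]
opening: 0.0383
finger_force: 20.2
```

Run:
```python
from h import *
c=cam('wrist')
cv2.imwrite('pics/c8.png',cv2.resize(c['img'][190:340,230:400,::-1],None,fx=4,fy=4)[:600])
g=c['img'][205:235,314:320].mean(1).round().astype(int)[:,0]
print([(205+i,x,tool(ray(c,[[316.5,205+i]],.026)[0])[0].round(1)) for i,x in enumerate(g.tolist())])
```

```text
[(205, 142, np.float64(30.1)), (206, 143, np.float64(29.6)), (207, 143, np.float64(29.1)), (208, 143, np.float64(28.7)), (209, 144, np.float64(28.2)), (210, 144, np.float64(27.7)), (211, 144, np.float64(27.2)), (212, 144, np.float64(26.8)), (213, 126, np.float64(26.3)), (214, 127, np.float64(25.8)), (215, 130, np.float64(25.3)), (216, 132, np.float64(24.9)), (217, 134, np.float64(24.4)), (218, 134, np.float64(23.9)), (219, 136, np.float64(23.4)), (220, 136, np.float64(22.9)), (221, 134, np.float64(22.4)), (222, 135, np.float64(22.0)), (223, 137, np.float64(21.5)), (224, 144, np.float64(21.0)), (225, 72, np.float64(20.5)), (226, 12, np.float64(20.0)), (227, 2, np.float64(19.5)), (228, 6, np.float64(19.0)), (229, 4, np.float64(18.5)), (230, 4, np.float64(18.0)), (231, 5, np.float64(17.5)), (232, 4, np.float64(17.1)), (233, 7, np.float64(16.6)), (234, 4, np.float64(16.1))]
```

View pics/c8.png

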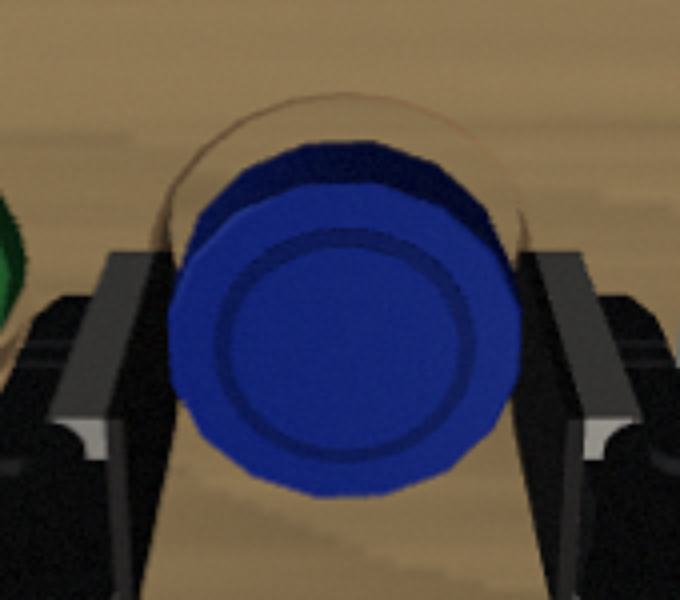

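The rim (v=213) to cake-edge (v=225) gap is 5.6 mm, against 2.5 mm when centred. I move +3 mm, then release.

Request:
arm_command(
  rows=[
    {"travel":[1.5,0,0],"rotation":[0,0,0]},
    {"travel":[1.5,0,0],"rotation":[0,0,0]},
    {"travel":[0,0,0],"rotation":[0,0,0]},
    {"travel":[0,0,0],"rotation":[0,0,0]},
  ],
)

```text
clock: 14.2
tool_pos: [0.5868, -0.1385, 0.0303]
eef_rot: [0.0, 0.995, 0.104, 0.0]
ft_force: [0.3, 0.7, -0.6]
opening: 0.0381
finger_force: 20.2
```

Request:
arm_command(
  rows=[
    {"travel":[0,0,0],"rotation":[0,0,0]},
    {"travel":[0,0,0],"rotation":[0,0,0]},
    {"travel":[0,0,0],"rotation":[0,0,0]},
    {"travel":[0,0,0],"rotation":[0,0,0]},
    {"travel":[0,0,0],"rotation":[0,0,0]},
    {"travel":[0,0,0],"rotation":[0,0,0]},
  ],
  fingers=0.3,
)

```text
clock: 14.8
tool_pos: [0.5868, -0.1385, 0.0303]
eef_rot: [0.0, 0.995, 0.104, 0.0]
ft_force: [-0.2, -0.3, 0.2]
opening: 0.0559
finger_force: 0.0
```

Request:
arm_command(
  rows=[
    {"travel":[0,0,-10],"rotation":[0,0,0]},
    {"travel":[0,0,-25],"rotation":[0,0,0]},
    {"travel":[0,0,-35],"rotation":[0,0,0]},
    {"travel":[-10,0,-40],"rotation":[0,0,0]},
    {"travel":[-25,0,-20],"rotation":[0,0,0]},
    {"travel":[-30,0,0],"rotation":[0,0,0]},
    {"travel":[-30,0,0],"rotation":[0,0,0]},
    {"travel":[0,0,0],"rotation":[0,0,0]},
    {"travel":[0,0,0],"rotation":[0,0,0]},
    {"travel":[0,0,0],"rotation":[0,0,0]},
  ],
)

```text
clock: 15.8
tool_pos: [0.4948, -0.1584, 0.1609]
eef_rot: [0.0, 0.995, 0.104, 0.001]
ft_force: [1.0, 0.7, 0.0]
opening: 0.0554
finger_force: 0.0
```

Run:
```python
from h import *
c=cam('wrist'); save(c,'w9.png')
for k,a,ce,wh in blobs(c,(0,0,640,400)):
    if a<150: continue
    u,v=ce.astype(int); zz=c['z_map'][v,u]; n=(c['eye']+ (np.r_[cv2.undistortPoints(ce.reshape(1,1,2),c['K'],c['d']).ravel(),1]*zz)@c['R'].T)
    print(k,a,ce.round(1),wh,ray(c,ce,.025)[0].round(4),n.round(4))
```

```text
red 2098 [83.6 72.9] [52 54] [0.5507 0.0366 0.025 ] [0.5506 0.0369 0.0246]
blue 2151 [315.1  71. ] [51 54] [ 0.588  -0.1383  0.025 ] [ 0.5881 -0.1383  0.0235]
green 2156 [237.  73.] [51 53] [ 0.5743 -0.0803  0.025 ] [ 0.5743 -0.0803  0.0251]
```

View pics/w9.png

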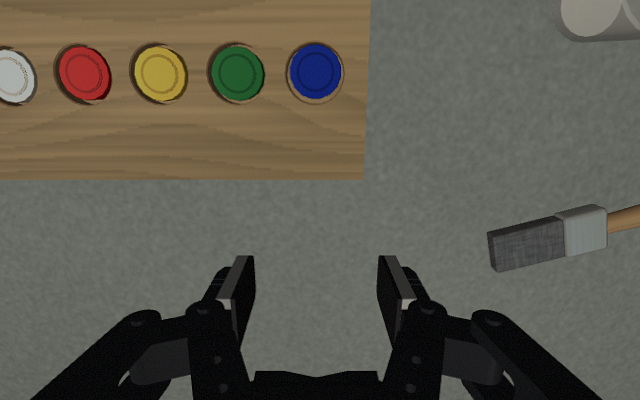

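The five cakes lie flat in the row: red at (84,73) and blue at (315,71), tops at about 0.024–0.025 m and within 2–3 mm of their dots. The gripper is clear, so I hand in.

```bash
python3 -c "
from rig import r
print(r.close_job())"
```

```text
the job is handed in; nothing more can be done
None
```

I slid the red and blue cakes into the wells with their own dots; the last picture shows both flat with tops level with the board, so I handed the job in at about 16 s (hand-in returned no verdict).

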